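# Set the load box's range by counting clicks

## Robot

A 7-joint arm with a two-finger parallel gripper is mounted at the origin on the work surface. World frame = base frame: x ahead of the robot, y to its left, z up, the work surface at z = 0. Lengths are in m, angles in rad, forces in N, time in s.
With the tool pointing down it reaches from about 0.425 to 0.875 m from the base axis. Payload 4.7 kg.
Tool frame: the origin (TCP) lies midway between the tips of the shut fingers; the grasp point (between the pads) lies ctrl.grasp_offset behind it (ctrl.grasp_offset is the distance from the TCP to the grasp point, in m); z points along the fingers, y is the line along which they close (so a half turn about z gives the same grasp; the last joint's range is limited). The gripper opens to 87 mm and grips with 3 to 60 N. Pads are 19 mm wide; open, the fingers measure 117 mm over their backs; the gripper's body (75 mm by 190 mm) begins 51 mm behind the grasp point.
Start: joints at [1.171, 0.321, -0.07, 1.45, 0.023, 1.371, -0.057], TCP at [0.261, -0.595, 0.223] pointing down, gripper open.
Joint ranges: [-2.86, 2.86], [-0.3, 2.09], [-1.38, 1.24], [0.06, 2.45], [-1.56, 4.7], [0.09, 2.05], [-2.69, 2.69]. Speed limits (rad/s): [2.57, 2.57, 3.14, 3.14, 3.14, 3.14, 3.14].

## Interface

Orientations are given as a rotation vector (axis times angle).
In Python, from bench import ctrl gives the robot as it stands. The module is installed in compiled form; this text tells all that it offers.
- The arm moves only by the tool jog_arm, never from a script. Its argument "moves" is one flat list of numbers, 7 for each row, row after row: the shift along the tool's x, y, z in units of 30 cm (1.0 is 30 cm), then the turn, a rotation vector about the tool's x, y, z in units of 60 degrees (1.0 is 60 degrees), then the gripper's target within -1 to 1 (fully open at 1, half-way at 0, shut at -1). In form: [x, y, z, wx, wy, wz, fingers, x, y, z, wx, wy, wz, fingers, ...]. A call has exactly 8 rows; each row is the pose to reach, as a shift and turn from the pose commanded when the call began, along the tool's axes at that moment; what a row does not reach only later rows make up. A row lasts 1/8 s, in which the tool goes at most 62.5 mm and 10.7 degrees, less where a joint would pass 70% of its speed; a pose out of reach is approached as far as the arm can. A call with a number of a shift or a turn outside -1 to 1 is refused whole. A call with a gripper value outside its range is refused whole. The fingers move at their own pace and stop on an object; "newtons" is the grip in N (left out, the last holds). Time passes only in rows, so rows that repeat a pose let the fingers close, or fill a call up. It gives the time, the measured TCP pose, the force, the opening and the grip force at its end, in the units of the state.
- ctrl.get_state(): the state, without advancing time (a new reading comes with each control period).
- ctrl.get_image(name): name is "side" or "top"; returns a dict with "pixels" (384x512x3 uint8, red, green, blue), "fx", "fy", "cx", "cy" (pixels), "xyz" and "rotation" of the camera in the world. Camera axes: x right, y up, looking along -z (the intrinsics and any distortion apply to the point x, -y, -z); pixel columns grow to the right and rows downward; lengths in m; the calibration is good to about 2 mm. A picture is of the moment at which its call begins. There is no depth.
- ctrl.close_job(): hands the job in; it is judged then, once.
The state is a dict: "time": time; "joint_positions": joint angles; "qd": joint speeds; "joint_torque": joint torques, N m; "position": TCP position; "tool_rot": TCP orientation; "ft_force": force on the tool from outside, world axes, zero at the start; "torque": the same for the moment, N m; "grip_width": opening from 0.0 (shut) to 1.0 (fully open); "grip_force": force on a finger pad.
Only numpy, scipy, OpenCV 4.12 (cv2) and the standard library are available. Lean on these libraries where they do the work, as an engineer would, in place of code of your own. Each camera call takes 0.05 s, during which the arm holds its last target. There are 200 camera calls.

## Task

The load box on the bench has no numbers to go by, so set its range by counting clicks: push its output toggle lever right over to off (towards the robot's side of the box), turn the big bar-handled selector fully anticlockwise until it rests at its end stop, then turn it exactly four clicks clockwise, and finally push the toggle lever right over to on (away) again. Never turn the selector while the output is on. Leave the small round knob and the mug, hand-held meter, solder spool and screwdriver where they are.

Things in the scene. Friction and masses are not known exactly. Their poses are not given: they have to be found in the camera images.
- loadbox: Grey steel load box, flat aluminium top panel, 260 (its x) x 360 (its y) x 80 mm high, fixed. Origin: centre of its underside; x points from its front edge (robot's side) to its far edge, y to its left, z up. The panel lies 80 mm above the origin; all controls stand up from it. Four binding posts 21 mm high stand along the far edge (x = 108 mm).
- selector (a joint): Big selector's angle, rad, growing clockwise seen from above. 7 clicked positions 0.524 apart: 0 (anticlockwise, at the end stop) to 3.142; hard stops 0.05 beyond. Let go within 0.18 of one, it springs into it; 0.17 N m turns it (grip with 30 N). Starts 2 to 5 clicks from 0. Its nose points along the box's +y (left) at 0, +x (away) at 1.571, -y at 3.142.
- selector_grip (a point): On the selector's vertical axis, 32 mm above the panel, at box x = 10, y = -60 mm; x axis along the bar to its nose, turning with it. Black bar 74 mm long plus an 8 mm pointed nose, 16 mm thick, from 6 to 46 mm above the panel, on a disc of 34 mm radius, 6 mm high; white line on top of the nose half. Grip across the 16 mm.
- selector_nose (a point): Tip of the selector bar's pointed nose: 45 mm from the turning axis, 32 mm above the panel.
- output (a joint): Output toggle lever in rad: 0 = off, leaning 0.5 rad towards the box's -x (the robot's side); 1.0 = on, leaning 0.5 rad towards +x (away); upright at 0.5; hard stops at 0 and 1.0. It stays where it is left; about 1 N at the tip moves it. It starts on (0.85 to 1.0).
- output_tip (a point): Centre of the 26 mm black ball at the end of the toggle lever (steel rod 10 mm thick). The lever's pivot axis runs along the box's y through box x = 10, y = 105 mm, 22 mm above the panel; the ball's centre is 80 mm from it. It stands on a grey block 70 x 50 x 25 mm.
- level (a joint): Small round knob, in rad; to be left alone (it turns stiffly either way).
- level_mark (a point): Outer part of the white mark on top of the small round knob, 14 mm off its axis. The knob is 32 mm in diameter, 22 mm high, with its axis at box x = -92, y = 20 mm.
- meter: Bystander: grey hand-held meter lying on the bench, 180 (x) x 85 (y) x 44 mm; origin at the centre of its underside.
- mug: Bystander: white mug, 82 mm across, 95 mm high, handle at its +y; origin at the centre of its underside.
- spool: Bystander: steel-coloured spool of solder, standing, 60 mm across, 55 mm high; origin at the centre of its underside.
- driver: Bystander: grey-handled screwdriver, 200 mm long along its x, 26 mm thick; origin on the bench under its middle.

How it is judged:
On the way, in this order (a step that is already met when the one before it is completed fails the run):
1. the output toggle is off (value of joint output below 0.15 rad), for 0.1 s.
2. with the output off, the selector rests at its anticlockwise end stop (value of joint output below 0.15 rad and value of joint selector below 0.13 rad), for 0.2 s.
3. with the output off, the selector rests four clicks from the stop (value of joint output below 0.15 rad and value of joint selector between 1.9644 and 2.2244 rad), for 0.5 s.
4. the output toggle is on again (value of joint output above 0.85 rad and value of joint selector between 1.9644 and 2.2244 rad), for 0.1 s.
At the end, for the whole second after the job is handed in: The selector rests at the fourth click position from its anticlockwise stop (2.09 rad, within 0.13), the output toggle is on (above 0.85 rad), reached in the order off, end stop, four clicks, on; the round knob and the bystanders are where they were (all of step 4); the robot touches nothing.
It fails at once if the selector is turned while the output is on (value of joint output above 0.5 rad and distance of selector_nose from where it was at the start of the episode above 0.015 m and not (value of joint selector between 1.9644 and 2.2244 rad)).
It fails at once if the small round knob is turned (distance of level_mark from where it was at the start of the episode above 0.005 m).
It fails at once if the mug, meter, spool or screwdriver is moved by more than 30 mm (distance of any of mug, meter, spool, driver from where it was at the start of the episode above 0.03 m).
It also fails if it takes over 72 s, if anything falls off the work surface, if the arm or the gripper's body presses on something with over 40 N, if the wrist force passes 120 N, or if a joint passes its speed limit or range.

## Working session

There is one attempt and no reset: what is moved stays moved. The work goes in short steps, Python scripts to look and compute and a tool call to move; the robot and the scene stay as the last step left them, time stands still between calls to the robot, and variables do not carry over. Pictures are saved under pics/ and viewed, at most 10 in all, crops included, and the job is handed in when it is done.

Besides the shell and the picture viewer there is one more tool, called after "Emit:" as name(argument=value, ...) on one line, values as JSON. jog_arm: Moves the arm, as the interface text tells. Its arguments: {"type":"object","properties":{"moves":{"type":"array"},"newtons":{"type":"number"}},"required":["moves"]}

```bash
mkdir -p pics; python3 - <<'E'
from bench import ctrl
import cv2,pickle
s=ctrl.get_state();print(s, ctrl.grasp_offset)
for n in("side","top"):
    d=ctrl.get_image(n);pickle.dump(d,open(f"pics/{n}0.pkl","wb"))
    print({k:v for k,v in d.items() if k!="pixels"})
    cv2.imwrite(f"pics/{n}0.png",cv2.resize(d["pixels"][:,:,::-1],(800,600),interpolation=cv2.INTER_CUBIC))
E
```

```text
{'time': 0.0, 'joint_positions': array([ 1.171111  ,  0.32179713, -0.07008729,  1.45165806,  0.02261585,
        1.37080526, -0.05690338]), 'qd': array([ 0.00101961, -0.00049636, -0.00155661, -0.0002945 , -0.00106673,
        0.00075015,  0.00063789]), 'joint_torque': array([-1.15099323e-03, -4.91284096e+01, -4.04575747e-01, -3.12525380e+01,
       -6.38302742e-02,  4.38011752e-02,  1.88743734e-04]), 'position': array([ 0.2610804 , -0.59466273,  0.22148685]), 'tool_rot': array([-3.07280894e+00, -6.45022533e-01,  7.79318378e-04]), 'ft_force': array([ 0.79679519, -0.64304385, -0.57721798]), 'torque': array([-0.06963944, -0.03254731,  0.03780679]), 'grip_force': 0.0, 'grip_width': 0.9969891522147293} 0.0187
{'fx': 419.35709794786055, 'fy': 419.35709794786055, 'cx': 252.6653310070198, 'cy': 195.41239707214018, 'xyz': array([0.23984565, 0.77772998, 1.01259769]), 'rotation': array([ 0.22900712, -0.99031255, -2.55146706])}
{'fx': 435.68587601274, 'fy': 435.68587601274, 'cx': 246.18348503125, 'cy': 186.63204948001706, 'xyz': array([0.53391891, 0.0554496 , 1.36430987]), 'rotation': array([ 0.04578554, -0.04301181, -1.55455707])}
```

View pics/top0.png

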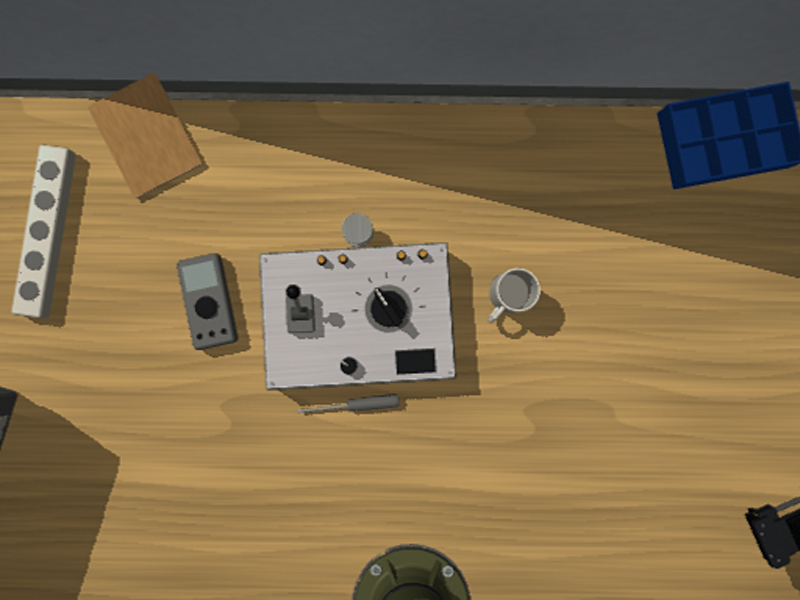

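View pics/side0.png

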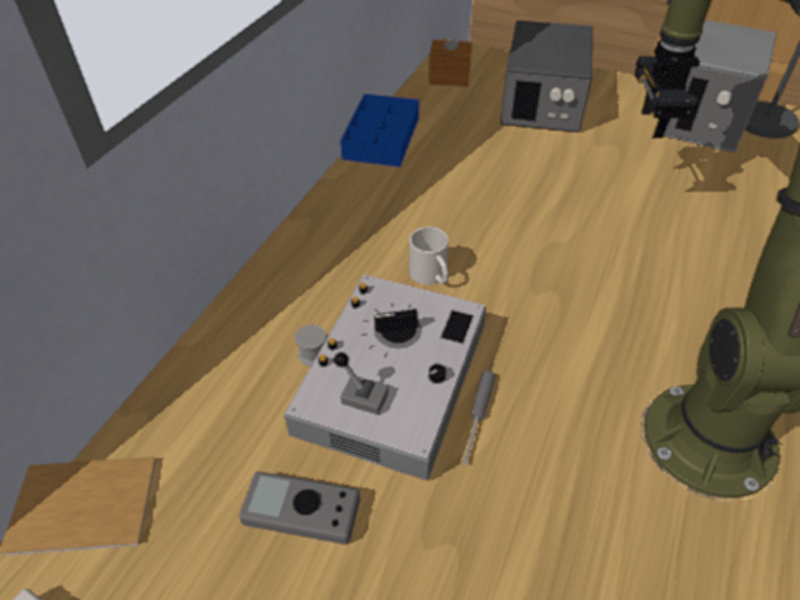

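Top view (800x600): panel corners are about (260,254), (447,243), (455,377) and (267,388). The selector nose points about 30° left of "away", which is click 2, with the ball near (293,291). Side view corners are about (366,276), (485,303), (431,458) and (288,418).

```bash
cat > h.py <<'E'
import numpy as np,pickle
from scipy.spatial.transform import Rotation as R
from scipy.optimize import least_squares
def proj(d,P):
    p=R.from_rotvec(d["rotation"]).inv().apply(np.atleast_2d(P)-d["xyz"])
    return np.c_[d["cx"]+d["fx"]*p[:,0]/-p[:,2], d["cy"]+d["fy"]*-p[:,1]/-p[:,2]]
def ray(d,uv,z):
    c=np.array([(uv[0]-d["cx"])/d["fx"],-(uv[1]-d["cy"])/d["fy"],-1])
    v=R.from_rotvec(d["rotation"]).apply(c);return d["xyz"]+v*(z-d["xyz"][2])/v[2]
def box(q,P):
    P=np.atleast_2d(P);return R.from_euler('z',q[2]).apply(P)+[q[0],q[1],0]
E
cat > fit.py <<'E'
from h import *
T,S=[pickle.load(open(f"pics/{n}0.pkl","rb")) for n in("top","side")]
C=np.array([[.13,.18,.08],[.13,-.18,.08],[-.13,-.18,.08],[-.13,.18,.08]])
ut=np.array([[260,254],[447,243],[455,377],[267,388]])/1.5625
us=np.array([[288,418],[366,276],[485,303],[431,458]])/1.5625
f=lambda q:np.r_[(proj(T,box(q,C))-ut),(proj(S,box(q,C))-us)].ravel()
r=least_squares(f,[.55,.05,0]);q=r.x;print(q,r.fun.round(1))
np.save("q.npy",q)
print("sel",box(q,[.01,-.06,.112]),"piv",box(q,[.01,.105,.102]))
c=box(q,[.01,-.06,.126])[0];print("selpx",proj(T,c)*1.5625)
for k in range(7):
    a=k*.5236;n=box(q,[.01+.037*np.sin(a),-.06+.037*np.cos(a),.126]);print(k,proj(T,n)*1.5625,proj(S,n)*1.5625)
for o in(.85,1.0):
    b=box(q,[.01+.08*np.sin(o-.5),.105,.102+.08*np.cos(o-.5)]);print("ball",o,b,proj(T,b)*1.5625,proj(S,b)*1.5625)
E
python3 fit.py
```

```text
[0.55821932 0.11163554 0.0845207 ] [-2.1  0.6 -0.6 -0.7  0.8  1.6 -1.4  3.  -2.6 -3.4 -2.1 -3.2  1.6 -0.8
  0.3  0.4]
sel [[0.57324883 0.05269392 0.112     ]] piv [[0.55931951 0.21710491 0.102     ]]
selpx [[387.41780836 308.60364683]]
0 [[367.12755207 310.00032283]] [[391.68417132 326.31316294]]
1 [[369.16118774 299.67754822]] [[382.93717138 321.76731807]]
2 [[376.07667681 291.75860846]] [[378.54299504 314.60334845]]
3 [[386.01960287 288.35289431]] [[379.57379416 306.82925665]]
4 [[396.33585411 290.3654982 ]] [[385.60107095 300.50501478]]
5 [[404.27271512 297.26213568]] [[394.96115101 297.21757135]]
6 [[407.70495851 307.20733436]] [[405.24451092 297.76211607]]
ball 0.85 [[0.58665341 0.21942071 0.17714982]] [[292.13740473 298.49294499]] [[348.26844956 358.20585992]]
ball 1.0 [[0.59753664 0.22034277 0.1722066 ]] [[292.1440058  292.41874045]] [[342.23371028 358.32901564]]
```

```bash
cat > crop.py <<'E'
from h import *; import cv2
T,S=[pickle.load(open(f"pics/{n}0.pkl","rb")) for n in("top","side")]
t=cv2.resize(T["pixels"][145:260,160:300,::-1],None,fx=4,fy=4,interpolation=cv2.INTER_CUBIC)
s=cv2.resize(S["pixels"][170:310,175:320,::-1],None,fx=4,fy=4,interpolation=cv2.INTER_CUBIC)
cv2.imwrite("pics/ct.png",t);cv2.imwrite("pics/cs.png",s)
E
python3 crop.py
```

```text
(no output)
```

View pics/ct.png

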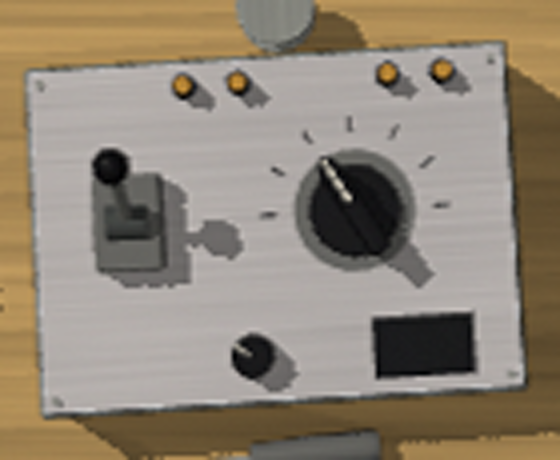

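View pics/cs.png

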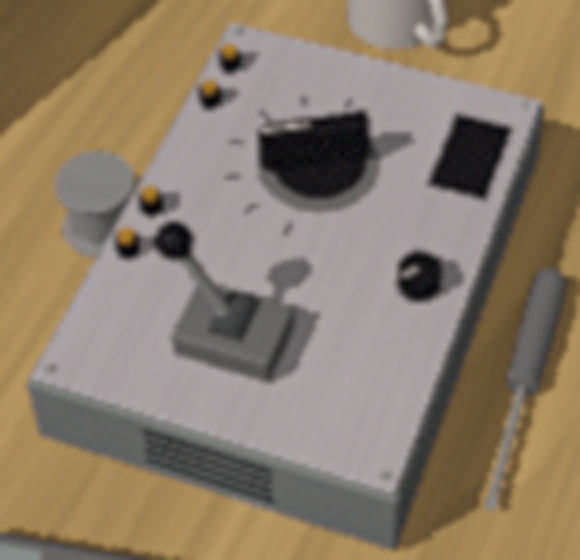

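Top crop (4x, offset 160,145): corners are (28,72), (504,43), (525,385) and (43,414), with the ball at (110,166). Side crop (offset 175,170): corners are (32,384), (233,25), (543,103) and (398,492), with the ball at (174,240). The selector is at click 2.

```bash
cat > fit2.py <<'E'
from h import *
T,S=[pickle.load(open(f"pics/{n}0.pkl","rb")) for n in("top","side")]
g=lambda c,o:(np.array(c,float)+.5)/4-.5+o
C=np.array([[.13,.18,.08],[.13,-.18,.08],[-.13,-.18,.08],[-.13,.18,.08]])
ut=g([[28,72],[504,43],[525,385],[43,414],[110,166],[354,210]],[160,145])
us=g([[32,384],[233,25],[543,103],[398,492],[174,240]],[175,170])
def M(q):
    o=q[3]-.5
    return box(q,np.r_[C,[[.01+.08*np.sin(o),.105,.102+.08*np.cos(o)]],[[.01,-.06,.086]]])
f=lambda q:np.r_[(proj(T,M(q))-ut),(proj(S,M(q)[:5])-us)].ravel()
for F in(f,lambda q:f(q)[:12],lambda q:f(q)[12:]):
    r=least_squares(F,[.55,.05,0,1]);print(r.x.round(4),r.fun.round(1))
q=least_squares(f,[.55,.05,0,1],loss='soft_l1').x;print(q);np.save("q.npy",q)
print("sel",box(q,[.01,-.06,.112]),"piv",box(q,[.01,.105,.102]),"ball",M(q)[4])
E
python3 fit2.py
```

```text
[0.5603 0.1121 0.0788 1.0002] [-2.2 -0.5  0.  -0.9  0.8  1.6 -1.4  2.1 -0.2  0.  -0.3  0.2 -1.9 -1.9
 -1.  -2.6  1.2 -2.1  0.7  0.9 -0.1 -0.6]
[0.5619 0.1106 0.0745 0.9709] [-1.5 -1.3  0.7 -1.2  1.1  1.3 -1.   1.3  0.4  0.   0.2 -0.2]
[0.5584 0.1147 0.0814 1.0053] [-1.7 -0.8 -1.  -1.9  1.4 -1.4  1.2  2.   0.   0.5]
[0.56030118 0.11193771 0.07875254 1.00056864]
sel [[0.57499045 0.05291039 0.112     ]] piv [[0.56200971 0.21739899 0.102     ]] ball [0.60028467 0.22041949 0.17218478]
```

```bash
cat > go.py <<'E'
# go(target box-frame x,y, world z, yaw relative to box): prints units of shift and turn
from h import *; from bench import ctrl
import sys
q=np.load("q.npy")
def go(bx,by,z,yaw):
    s=ctrl.get_state();R0=R.from_rotvec(s["tool_rot"])
    p=box(q,[bx,by,0])[0];p[2]=z
    a=yaw+q[2];Rt=R.from_matrix(np.array([[np.cos(a),np.sin(a),0],[np.sin(a),-np.cos(a),0],[0,0,-1]]).T.T)
    d=R0.inv().apply(p-s["position"])/.3; w=(R0.inv()*Rt).as_rotvec()/(np.pi/3)
    cur=R.from_euler('z',q[2]).inv().apply(s["position"]-[q[0],q[1],0])
    print("box now",cur.round(4),"yaw",round(float(np.arctan2(*R0.as_matrix()[[1,0],0])-q[2]),3),"F",s["ft_force"].round(1),"w",round(s["grip_width"],3),"t",s["time"],"q7",s["joint_positions"][6].round(2))
    print("shift",d.round(4),"turn",w.round(4))
if __name__=="__main__": go(*map(float,sys.argv[1:]))
E
python3 go.py 0.045 0.105 0.26 1.5708
```

```text
box now [-0.3539 -0.6809  0.2215] yaw 0.335 F [ 0.2 -0.3 -0.8] w 0.996 t 0.1 q7 -0.06
shift [ 2.117  -2.0371 -0.1248] turn [-1.5000e-03 -1.0000e-03 -1.1801e+00]
```

Emit:
jog_arm(moves=[0.2, -0.19, -0.06, 0, 0, -0.1, 1, 0.4, -0.38, -0.12, 0, 0, -0.2, 1, 0.55, -0.52, -0.12, 0, 0, -0.3, 1, 0.7, -0.67, -0.12, 0, 0, -0.4, 1, 0.85, -0.82, -0.12, 0, 0, -0.5, 1, 1, -0.96, -0.12, 0, 0, -0.6, 1, 1, -0.96, -0.12, 0, 0, -0.6, 1, 1, -0.96, -0.12, 0, 0, -0.6, 1])

```text
time: 1.1
position: [0.4216, -0.2069, 0.2586]
tool_rot: [2.719, 1.574, 0.001]
ft_force: [-0.6, -1.2, -0.2]
grip_width: 1.002
grip_force: 0.0
```

```bash
python3 go.py 0.045 0.105 0.26 1.5708
```

```text
box now [-0.1633 -0.3069  0.2586] yaw 0.971 F [-0.6 -1.2 -0.2] w 1.002 t 1.1 q7 -0.09
shift [ 1.5253 -0.2019 -0.0042] turn [ 2.000e-04 -2.000e-04 -5.729e-01]
```

Emit:
jog_arm(moves=[0.2, -0.03, 0, 0, 0, -0.1, 1, 0.35, -0.06, 0, 0, 0, -0.2, 1, 0.5, -0.08, 0, 0, 0, -0.3, 1, 0.65, -0.1, 0, 0, 0, -0.4, 1, 0.8, -0.12, 0, 0, 0, -0.5, 1, 0.95, -0.14, 0, 0, 0, -0.57, 0.3, 1, -0.17, 0, 0, 0, -0.573, 0.3, 1, -0.2, 0, 0, 0, -0.573, 0.3])

```text
time: 2.1
position: [0.5193, 0.0782, 0.2579]
tool_rot: [-2.14, -2.298, 0.002]
ft_force: [-0.5, 0.0, 0.5]
grip_width: 0.743
grip_force: 0.0
```

```bash
python3 go.py 0.045 0.105 0.26 1.5708
```

```text
box now [-0.0436 -0.0304  0.2579] yaw 1.563 F [-0.5  0.   0.5] w 0.743 t 2.1 q7 -0.17
shift [ 0.4536  0.2918 -0.0072] turn [-0.0014 -0.0001 -0.0072]
```

Emit:
jog_arm(moves=[0.15, 0.1, 0, 0, 0, -0.007, 0.3, 0.3, 0.2, 0, 0, 0, -0.007, 0.3, 0.453, 0.292, 0, 0, 0, -0.007, 0.3, 0.453, 0.292, 0, 0, 0, -0.007, 0.3, 0.453, 0.292, 0.1, 0, 0, -0.007, 0.3, 0.453, 0.292, 0.2, 0, 0, -0.007, 0.3, 0.453, 0.292, 0.3, 0, 0, -0.007, 0.3, 0.453, 0.292, 0.36, 0, 0, -0.007, 0.3])

```text
time: 3.1
position: [0.597, 0.2163, 0.149]
tool_rot: [2.136, 2.302, -0.005]
ft_force: [-0.4, -0.4, 0.8]
grip_width: 0.649
grip_force: 0.0
```

```bash
python3 go.py -0.035 0.105 0.15 1.5708; python3 - <<'E'
from bench import ctrl
import cv2,numpy as np
a=ctrl.get_image("top")["pixels"][145:260,160:300,::-1];b=ctrl.get_image("side")["pixels"][170:285,175:315,::-1]
cv2.imwrite("pics/a1.png",cv2.resize(np.vstack([a,b]),None,fx=2.5,fy=2.5,interpolation=2))
E
```

```text
box now [0.0448 0.1011 0.149 ] yaw 1.567 F [-0.4 -0.4  0.8] w 0.649 t 3.1 q7 -0.55
shift [ 0.0118 -0.2662 -0.0029] turn [-0.0016  0.0032 -0.0036]
```

View pics/a1.png

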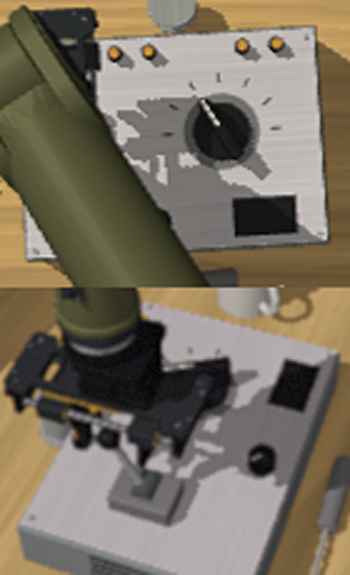

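Ball sits between the fingers. Pushing it to off.

Emit:
jog_arm(moves=[0.003, -0.05, 0, 0, 0, 0, 0.3, 0.005, -0.1, 0, 0, 0, 0, 0.3, 0.01, -0.15, 0, 0, 0, 0, 0.3, 0.012, -0.19, 0, 0, 0, 0, 0.3, 0.012, -0.22, 0, 0, 0, 0, 0.3, 0.012, -0.25, 0, 0, 0, 0, 0.3, 0.012, -0.27, 0, 0, 0, 0, 0.3, 0.012, -0.283, 0, 0, 0, 0, 0.3])

```text
time: 4.2
position: [0.513, 0.217, 0.1506]
tool_rot: [2.132, 2.306, 0.002]
ft_force: [5.7, 0.2, -1.5]
grip_width: 0.652
grip_force: 2.3
```

```bash
python3 go.py -0.0435 0.105 0.15 1.5708
```

```text
box now [-0.0389  0.1085  0.1506] yaw 1.571 F [ 5.7  0.2 -1.5] w 0.652 t 4.2 q7 -0.54
shift [-0.0116 -0.0153  0.002 ] turn [ 0.0015 -0.     -0.0003]
```

Emit:
jog_arm(moves=[0, -0.003, 0, 0, 0, 0, 0.3, 0, -0.006, 0, 0, 0, 0, 0.3, 0, -0.008, 0, 0, 0, 0, 0.3, 0, -0.01, 0, 0, 0, 0, 0.3, 0, -0.01, 0, 0, 0, 0, 0.3, 0, -0.01, 0, 0, 0, 0, 0.3, 0, -0.01, 0, 0, 0, 0, 0.3, 0, -0.01, 0, 0, 0, 0, 0.3])

```text
time: 5.2
position: [0.5122, 0.2169, 0.1513]
tool_rot: [2.132, 2.304, 0.007]
ft_force: [7.8, 1.1, -0.4]
grip_width: 0.65
grip_force: 3.1
```

```bash
python3 go.py -0.028 0.105 0.26 1.5708
```

```text
box now [-0.0397  0.1084  0.1513] yaw 1.57 F [ 7.8  1.1 -0.4] w 0.65 t 5.2 q7 -0.53
shift [-0.0109  0.0407 -0.362 ] turn [ 0.0048 -0.0009 -0.0011]
```

Emit:
jog_arm(moves=[0, 0.02, 0, 0, 0, 0, 0.3, 0, 0.04, 0, 0, 0, 0, 0.3, 0, 0.04, -0.1, 0, 0, 0, 0.3, 0, 0.04, -0.22, 0, 0, 0, 0.3, -0.1, 0.06, -0.3, 0, 0, 0.1, 0.3, -0.2, 0.09, -0.3, 0, 0, 0.25, 0.3, -0.35, 0.13, -0.3, 0, 0, 0.4, 0.3, -0.5, 0.16, -0.3, 0, 0, 0.55, 0.3])

```text
time: 6.2
position: [0.569, 0.0703, 0.2401]
tool_rot: [-2.702, -1.6, 0.002]
ft_force: [0.3, -0.1, 0.1]
grip_width: 0.648
grip_force: 0.0
```

```bash
python3 go.py 0.01 -0.06 0.2 0.5236
```

```text
box now [ 0.0054 -0.0422  0.2401] yaw 0.991 F [ 0.3 -0.1  0.1] w 0.648 t 6.2 q7 -0.78
shift [-0.0411  0.0455  0.1336] turn [-0.0014  0.001   0.4459]
```

Emit:
jog_arm(moves=[-0.02, 0.02, 0, 0, 0, 0.15, 0.3, -0.041, 0.045, 0, 0, 0, 0.3, 0.3, -0.041, 0.045, 0, 0, 0, 0.446, 0.3, -0.041, 0.045, 0, 0, 0, 0.446, 0.3, -0.041, 0.045, 0.1, 0, 0, 0.446, 0.3, -0.041, 0.045, 0.2, 0, 0, 0.446, 0.3, -0.041, 0.045, 0.25, 0, 0, 0.446, 0.3, -0.041, 0.045, 0.25, 0, 0, 0.446, 0.3])

```text
time: 7.2
position: [0.5744, 0.0541, 0.1646]
tool_rot: [-2.997, -0.94, 0.004]
ft_force: [0.1, 0.9, 0.3]
grip_width: 0.65
grip_force: 0.0
```

```bash
python3 go.py 0.01 -0.06 0.094 0.5236; python3 - <<'E'
from bench import ctrl
import cv2,numpy as np
a=ctrl.get_image("top")["pixels"][145:260,160:300,::-1];b=ctrl.get_image("side")["pixels"][170:285,175:315,::-1]
cv2.imwrite("pics/a2.png",cv2.resize(np.vstack([a,b]),None,fx=2.6,fy=2.6,interpolation=2))
E
```

```text
box now [ 0.0095 -0.0588  0.1646] yaw 0.529 F [0.1 0.9 0.3] w 0.65 t 7.2 q7 -1.23
shift [-1.000e-04  4.700e-03  2.352e-01] turn [-0.0014  0.0018  0.0056]
```

View pics/a2.png

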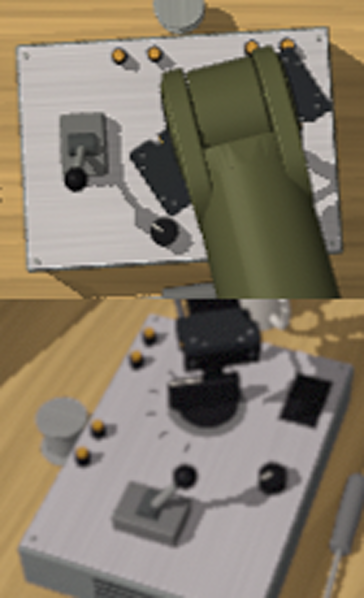

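Toggle leans towards the robot (off), and the gripper is over the selector bar. Descending to grip.

Emit:
jog_arm(moves=[0, 0.004, 0.08, 0, 0, 0.005, 0.3, 0, 0.004, 0.16, 0, 0, 0.005, 0.3, 0, 0.004, 0.23, 0, 0, 0.005, 0.3, 0, 0.004, 0.23, 0, 0, 0.005, 0.3, 0, 0.004, 0.23, 0, 0, 0.005, -1, 0, 0.004, 0.23, 0, 0, 0.005, -1, 0, 0.004, 0.23, 0, 0, 0.005, -1, 0, 0.004, 0.23, 0, 0, 0.005, -1], newtons=30)

```text
time: 8.3
position: [0.576, 0.0529, 0.0969]
tool_rot: [3.0, 0.93, 0.001]
ft_force: [-1.2, -0.7, 0.5]
grip_width: 0.28
grip_force: 0.0
```

```bash
python3 go.py 0.01 -0.06 0.094 1.5708
```

```text
box now [ 0.011  -0.0601  0.0969] yaw 0.522 F [-1.2 -0.7  0.5] w 0.28 t 8.3 q7 -1.27
shift [-0.0028 -0.002   0.0097] turn [ 6.0000e-04 -1.0000e-04 -1.0011e+00]
```

Emit:
jog_arm(moves=[0, 0, 0.005, 0, 0, 0, -1, 0, 0, 0.005, 0, 0, 0, -1, 0, 0, 0.005, 0, 0, 0, -1, 0, 0, 0.005, 0, 0, -0.1, -1, 0, 0, 0.005, 0, 0, -0.2, -1, 0, 0, 0.005, 0, 0, -0.3, -1, 0, 0, 0.005, 0, 0, -0.4, -1, 0, 0, 0.005, 0, 0, -0.5, -1], newtons=30)

```text
time: 9.3
position: [0.5757, 0.0535, 0.0955]
tool_rot: [-2.654, -1.68, 0.0]
ft_force: [-2.5, 1.3, 5.7]
grip_width: 0.182
grip_force: 30.0
```

```bash
python3 go.py 0.01 -0.06 0.094 1.5708;python3 -c "
from bench import ctrl;print(ctrl.get_state()['torque'],ctrl.get_state()['grip_force'])"
```

```text
box now [ 0.0107 -0.0595  0.0955] yaw 1.05 F [-2.5  1.3  5.7] w 0.182 t 9.3 q7 -0.77
shift [-0.0028 -0.0012  0.0052] turn [-2.000e-04 -2.000e-04 -4.973e-01]
[ 0.18150667  0.52498627 -0.09449281] 30.002072732895613
```

Emit:
jog_arm(moves=[0, 0, 0, 0, 0, -0.1, -1, 0, 0, 0, 0, 0, -0.2, -1, 0, 0, 0, 0, 0, -0.3, -1, 0, 0, 0, 0, 0, -0.4, -1, 0, 0, 0, 0, 0, -0.48, -1, 0, 0, 0, 0, 0, -0.51, -1, 0, 0, 0, 0, 0, -0.51, -1, 0, 0, 0, 0, 0, -0.51, -1])

```text
time: 10.3
position: [0.5758, 0.0535, 0.0955]
tool_rot: [-2.121, -2.317, -0.0]
ft_force: [-3.0, 1.3, 5.0]
grip_width: 0.179
grip_force: 30.0
```

```bash
python3 go.py 0.01 -0.06 0.094 1.5708;python3 -c "
from bench import ctrl;print(ctrl.get_state()['torque'],ctrl.get_state()['grip_force'])"
```

```text
box now [ 0.0108 -0.0595  0.0955] yaw 1.58 F [-3.   1.3  5. ] w 0.179 t 10.3 q7 -0.27
shift [-0.0017 -0.0028  0.0052] turn [ 0.     -0.0003  0.0091]
[0.17893471 0.38404541 0.00993489] 30.000910707749426
```

Emit:
jog_arm(moves=[0, 0, 0, 0, 0, -0.02, -1, 0, 0, 0, 0, 0, -0.04, -1, 0, 0, 0, 0, 0, -0.06, -1, 0, 0, 0, 0, 0, -0.06, -1, 0, 0, 0, 0, 0, -0.06, -1, 0, 0, 0, 0, 0, -0.06, -1, 0, 0, 0, 0, 0, -0.06, -1, 0, 0, 0, 0, 0, -0.06, -1])

```text
time: 11.3
position: [0.5758, 0.0535, 0.0955]
tool_rot: [-2.049, -2.38, -0.001]
ft_force: [-3.1, 1.0, 5.1]
grip_width: 0.179
grip_force: 30.0
```

```bash
python3 go.py 0.01 -0.06 0.094 -0.5236;python3 -c "
from bench import ctrl;print(ctrl.get_state()['torque'],ctrl.get_state()['grip_force'])"
```

```text
box now [ 0.0108 -0.0595  0.0955] yaw 1.641 F [-3.1  1.   5.1] w 0.179 t 11.3 q7 -0.21
shift [-0.0016 -0.0029  0.0051] turn [-1.0000e-03 -5.0000e-04  2.0673e+00]
[ 0.26112646  0.46758621 -0.71561749] 30.00134135596454
```

Torque rose to 0.72 N·m, so it's at the end stop. Now four clicks (120°) clockwise.

Emit:
jog_arm(moves=[0, 0, 0, 0, 0, 0.1, -1, 0, 0, 0, 0, 0, 0.25, -1, 0, 0, 0, 0, 0, 0.4, -1, 0, 0, 0, 0, 0, 0.55, -1, 0, 0, 0, 0, 0, 0.7, -1, 0, 0, 0, 0, 0, 0.85, -1, 0, 0, 0, 0, 0, 1, -1, 0, 0, 0, 0, 0, 1, -1])

```text
time: 12.3
position: [0.5757, 0.0535, 0.0955]
tool_rot: [-2.964, -1.04, 0.0]
ft_force: [-2.3, 1.0, 5.6]
grip_width: 0.18
grip_force: 30.0
```

```bash
python3 go.py 0.01 -0.06 0.094 -0.5236;python3 -c "
from bench import ctrl;print(ctrl.get_state()['torque'],ctrl.get_state()['grip_force'])"
```

```text
box now [ 0.0107 -0.0595  0.0955] yaw 0.596 F [-2.3  1.   5.6] w 0.18 t 12.3 q7 -1.2
shift [-0.003   0.0002  0.0051] turn [-1.0000e-04  2.0000e-04  1.0692e+00]
[ 0.23169134  0.57122965 -0.05402147] 30.001830914989114
```

Emit:
jog_arm(moves=[0, 0, 0, 0, 0, 0.1, -1, 0, 0, 0, 0, 0, 0.25, -1, 0, 0, 0, 0, 0, 0.4, -1, 0, 0, 0, 0, 0, 0.55, -1, 0, 0, 0, 0, 0, 0.7, -1, 0, 0, 0, 0, 0, 0.85, -1, 0, 0, 0, 0, 0, 1, -1, 0, 0, 0, 0, 0, 1, -1])

```text
time: 13.3
position: [0.5756, 0.0536, 0.0955]
tool_rot: [-3.087, 0.581, 0.0]
ft_force: [-2.8, 1.1, 6.0]
grip_width: 0.181
grip_force: 30.0
```

```bash
python3 go.py 0.01 -0.06 0.094 -0.5236;python3 -c "
from bench import ctrl;print(ctrl.get_state()['torque'],ctrl.get_state()['grip_force'])"
```

```text
box now [ 0.0107 -0.0593  0.0955] yaw -0.451 F [-2.8  1.1  6. ] w 0.181 t 13.3 q7 -2.2
shift [-0.0011  0.003   0.0051] turn [-0.0002  0.0003  0.0695]
[ 0.35897384  0.60023241 -0.12017194] 30.00174516811967
```

Final 0.07, hold, then release gently.

Emit:
jog_arm(moves=[0, 0, 0, 0, 0, 0.04, -1, 0, 0, 0, 0, 0, 0.07, -1, 0, 0, 0, 0, 0, 0.07, -1, 0, 0, 0, 0, 0, 0.07, -0.3, 0, 0, 0, 0, 0, 0.07, 0.1, 0, 0, 0, 0, 0, 0.07, 0.3, 0, 0, 0, 0, 0, 0.07, 0.3, 0, 0, 0, 0, 0, 0.07, 0.3])

```text
time: 14.3
position: [0.5758, 0.0529, 0.0949]
tool_rot: [3.064, -0.695, -0.0]
ft_force: [0.1, 0.2, -0.5]
grip_width: 0.618
grip_force: 0.0
```

```bash
python3 go.py -0.028 0.105 0.25 1.5708
```

```text
box now [ 0.0108 -0.0601  0.0949] yaw -0.525 F [ 0.1  0.2 -0.5] w 0.618 t 14.3 q7 -2.27
shift [-0.3877 -0.4114 -0.5169] turn [ 0.000e+00  2.000e-04 -2.001e+00]
```

Lift straight up, then start turning back and look.

Emit:
jog_arm(moves=[0, 0, -0.1, 0, 0, 0, 0.3, 0, 0, -0.25, 0, 0, 0, 0.3, 0, 0, -0.4, 0, 0, -0.1, 0.3, -0.05, -0.05, -0.52, 0, 0, -0.25, 0.3, -0.15, -0.15, -0.52, 0, 0, -0.42, 0.3, -0.25, -0.25, -0.52, 0, 0, -0.6, 0.3, -0.33, -0.35, -0.52, 0, 0, -0.78, 0.3, -0.387, -0.411, -0.52, 0, 0, -0.95, 0.3])

```text
time: 15.3
position: [0.5234, 0.2166, 0.2513]
tool_rot: [-3.02, -0.864, -0.001]
ft_force: [0.2, 0.1, -1.3]
grip_width: 0.648
grip_force: 0.0
```

```bash
python3 go.py -0.028 0.105 0.25 1.5708; python3 - <<'E'
from bench import ctrl
import cv2,numpy as np
a=ctrl.get_image("top")["pixels"][145:260,160:300,::-1];b=ctrl.get_image("side")["pixels"][170:285,175:315,::-1]
cv2.imwrite("pics/a3.png",cv2.resize(np.vstack([a,b]),None,fx=2.6,fy=2.6,interpolation=2))
E
```

```text
box now [-0.0286  0.1072  0.2513] yaw 0.479 F [ 0.2  0.1 -1.3] w 0.648 t 15.3 q7 -1.54
shift [-0.0017  0.0076  0.0042] turn [ 1.0000e-04 -7.0000e-04 -1.0429e+00]
```

View pics/a3.png

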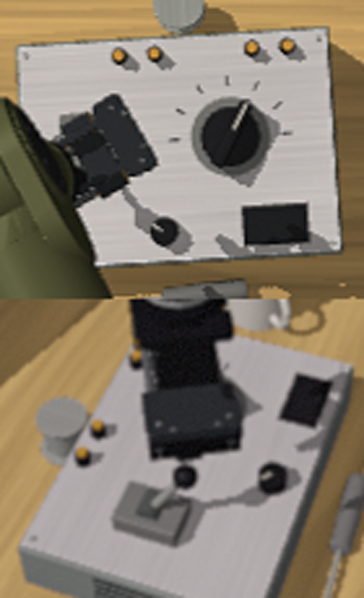

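Selector nose now points about 30° right of "away" (click 4), and the toggle is off. Turn the tool, descend over the ball.

Emit:
jog_arm(moves=[0, 0.008, 0, 0, 0, -0.15, 0.3, 0, 0.01, 0, 0, 0, -0.32, 0.3, 0, 0.01, 0, 0, 0, -0.49, 0.3, 0, 0.01, 0, 0, 0, -0.66, 0.3, 0, 0.01, 0, 0, 0, -0.83, 0.3, 0, 0.01, 0, 0, 0, -1, 0.3, 0, 0.01, 0, 0, 0, -1, 0.3, 0, 0.01, 0, 0, 0, -1, 0.3])

```text
time: 16.4
position: [0.5262, 0.2109, 0.251]
tool_rot: [2.199, 2.243, -0.0]
ft_force: [-0.6, -0.7, -0.0]
grip_width: 0.651
grip_force: 0.0
```

```bash
python3 go.py -0.025 0.105 0.15 1.5708
```

```text
box now [-0.0262  0.1013  0.251 ] yaw 1.512 F [-0.6 -0.7 -0. ] w 0.651 t 16.4 q7 -0.52
shift [0.0127 0.0034 0.3365] turn [ 0.      0.0004 -0.056 ]
```

Emit:
jog_arm(moves=[0.013, 0.003, 0, 0, 0, -0.056, 0.3, 0.013, 0.003, 0, 0, 0, -0.056, 0.3, 0.013, 0.003, 0.08, 0, 0, -0.056, 0.3, 0.013, 0.003, 0.16, 0, 0, -0.056, 0.3, 0.013, 0.003, 0.24, 0, 0, -0.056, 0.3, 0.013, 0.003, 0.3, 0, 0, -0.056, 0.3, 0.013, 0.003, 0.335, 0, 0, -0.056, 0.3, 0.013, 0.003, 0.335, 0, 0, -0.056, 0.3])

```text
time: 17.4
position: [0.5264, 0.2155, 0.15]
tool_rot: [-2.127, -2.312, 0.001]
ft_force: [-0.6, 0.1, 0.3]
grip_width: 0.647
grip_force: 0.0
```

```bash
python3 go.py 0.061 0.105 0.15 1.5708
```

```text
box now [-0.0257  0.1059  0.15  ] yaw 1.575 F [-0.6  0.1  0.3] w 0.647 t 17.4 q7 -0.51
shift [-4.300e-03  2.889e-01 -2.000e-04] turn [-0.001   0.0002  0.0045]
```

Emit:
jog_arm(moves=[0, 0.05, 0, 0, 0, 0, 0.3, 0, 0.1, 0, 0, 0, 0, 0.3, 0, 0.15, 0, 0, 0, 0, 0.3, 0, 0.19, 0, 0, 0, 0, 0.3, -0.004, 0.22, 0, 0, 0, 0, 0.3, -0.004, 0.25, 0, 0, 0, 0, 0.3, -0.004, 0.275, 0, 0, 0, 0, 0.3, -0.004, 0.29, 0, 0, 0, 0, 0.3])

```text
time: 18.4
position: [0.6132, 0.2216, 0.1503]
tool_rot: [-2.126, -2.312, 0.002]
ft_force: [-6.6, -1.0, -0.3]
grip_width: 0.649
grip_force: 2.8
```

```bash
python3 go.py 0.065 0.105 0.15 1.5708
```

```text
box now [0.0614 0.1051 0.1503] yaw 1.576 F [-6.6 -1.  -0.3] w 0.649 t 18.4 q7 -0.52
shift [-0.0005  0.012   0.0009] turn [-0.0014  0.0004  0.0049]
```

Nearly at the stop; a bit further.

Emit:
jog_arm(moves=[0, 0.004, 0, 0, 0, 0, 0.3, 0, 0.008, 0, 0, 0, 0, 0.3, 0, 0.012, 0, 0, 0, 0, 0.3, 0, 0.015, 0, 0, 0, 0, 0.3, 0, 0.015, 0, 0, 0, 0, 0.3, 0, 0.015, 0, 0, 0, 0, 0.3, 0, 0.015, 0, 0, 0, 0, 0.3, 0, 0.015, 0, 0, 0, 0, 0.3])

```text
time: 19.4
position: [0.6136, 0.2217, 0.1496]
tool_rot: [-2.122, -2.311, 0.013]
ft_force: [-11.2, -2.8, 3.5]
grip_width: 0.652
grip_force: 5.4
```

Emit:
jog_arm(moves=[0, -0.03, 0, 0, 0, 0, 0.3, 0, -0.062, 0, 0, 0, 0, 0.3, 0, -0.062, 0, 0, 0, 0, 0.3, 0, -0.062, -0.1, 0, 0, 0, 0.3, 0, -0.062, -0.22, 0, 0, 0, 0.3, 0, -0.062, -0.36, 0, 0, 0, 0.3, 0, -0.2, -0.42, 0, 0, 0, 0.3, 0, -0.35, -0.42, 0, 0, 0, 0.3])

```text
time: 20.4
position: [0.5139, 0.2142, 0.2786]
tool_rot: [2.126, 2.311, 0.007]
ft_force: [0.5, 0.8, 0.9]
grip_width: 0.652
grip_force: 0.0
```

Emit:
jog_arm(moves=[0, -0.15, 0, 0, 0, 0, 0.3, 0.1, -0.2, 0, 0, 0, 0, 0.3, 0.2, -0.2, 0, 0, 0, 0, 0.3, 0.2, -0.2, 0, 0, 0, 0, 0.3, 0.2, -0.2, 0, 0, 0, 0, 0.3, 0.2, -0.2, 0, 0, 0, 0, 0.3, 0.2, -0.2, 0, 0, 0, 0, 0.3, 0.2, -0.2, 0, 0, 0, 0, 0.3])

```text
time: 21.4
position: [0.4487, 0.2676, 0.2765]
tool_rot: [2.127, 2.312, -0.0]
ft_force: [-0.8, -0.2, 0.5]
grip_width: 0.651
grip_force: 0.0
```

```bash
python3 - <<'E'
from bench import ctrl
import cv2,numpy as np
a=ctrl.get_image("top")["pixels"][130:280,100:370,::-1];b=ctrl.get_image("side")["pixels"][130:340,150:420,::-1]
cv2.imwrite("pics/a4.png",cv2.resize(np.vstack([a,b]),None,fx=1.65,fy=1.65,interpolation=2))
E
```

```text
(no output)
```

View pics/a4.png

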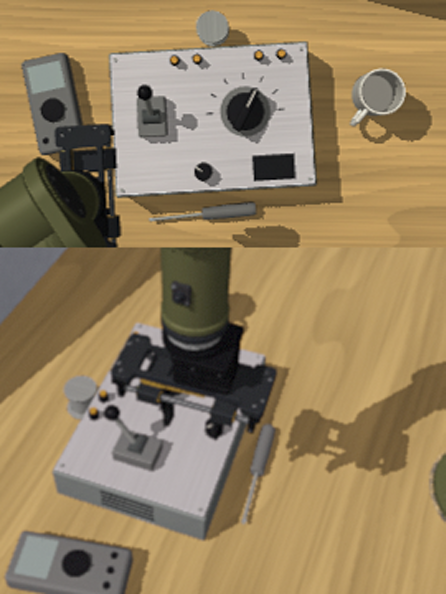

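The toggle leans away (on, ball at (145,93)), the selector points to click 4, the bystanders haven't moved and the arm is clear.

```bash
python3 -c "
from bench import ctrl;print(ctrl.close_job())"
```

```text
the job is handed in; nothing more can be done
None
```

I handed the job in at about 21 s on the clock: output pushed off, selector turned back to its end stop and then four clicks clockwise, output pushed on again. The last pictures showed the knob and bystanders unmoved and the arm clear, but the hand-in returned no verdict.

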